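# Stack and press two tube cassettes in the packing cradle

### The arm

A 6-joint arm with a two-finger parallel gripper is mounted at the origin on the work surface. World frame = base frame: x ahead of the robot, y to its left, z up, the work surface at z = 0. Lengths are in m, angles in rad, forces in N, time in s.
With the tool pointing down it reaches from about 0.275 to 0.75 m from the base axis. Payload 10.2 kg.
Tool frame: the origin (TCP) lies midway between the tips of the shut fingers; the grasp point (between the pads) lies robot.grip_point_offset behind it (robot.grip_point_offset is the distance from the TCP to the grasp point, in m); z points along the fingers, y is the line along which they close (so a half turn about z gives the same grasp; the last joint's range is limited). The gripper opens to 88 mm and grips with 3 to 60 N. Pads are 18 mm wide; open, the fingers measure 123 mm over their backs; the gripper's body (75 mm by 187 mm) begins 45 mm behind the grasp point.
Start: joints at [-1.411, 0.313, 1.498, -0, 1.331, -0.223], TCP at [0.196, -0.487, 0.239] pointing down, gripper open.
Joint ranges: [-2.94, 2.94], [-0.97, 2.17], [0.19, 2.56], [-1.23, 4.37], [0.02, 3.11], [-2.88, 2.88]. Speed limits (rad/s): [2.39, 2.39, 3.01, 3.14, 3.14, 3.14].

### API

Orientations are given as a unit quaternion [w, x, y, z].
In Python, from rig import telemetry, viewer, robot gives the robot as it stands. The module is installed in compiled form; this text tells all that it offers.
- The arm moves only by the tool move_arm, never from a script. Its argument "plan" is a list of rows, each an object with "linear": the shift along the tool's x, y, z in m, a list of three; "dr": the turn, a rotation vector about the tool's x, y, z in rad, a list of three; "jaw": the closure, from 0 (fully open) to 1 (shut). In form: [{"linear": [tx, ty, tz], "dr": [rx, ry, rz], "jaw": jaw}, ...]. A call has 1 to 8 rows; each row shifts and turns the commanded pose from where the row before left it, along the tool's axes as they then stand; what a row does not reach is not made up. A row lasts 1/8 s, in which the tool goes at most 62.5 mm and 10.7 degrees, less where a joint would pass 70% of its speed; a pose out of reach is approached as far as the arm can. A call with a gripper value outside its range is refused whole. The fingers move at their own pace and stop on an object; the grip force is fixed at half the most. Time passes only in rows, so rows that do not move let the fingers close. It gives the time, the measured TCP pose, the force, the opening and the grip force at its end, in the units of the state.
- telemetry.get_state(): the state, without advancing time (a new reading comes with each control period).
- viewer.camera(name): name is "scene" or "top" or "wrist"; returns a dict with "color" (400x640x3 uint8, red, green, blue), "fx", "fy", "cx", "cy" (pixels), "R" (3x3) and "t" (3): a world point X has camera coordinates R X + t; the wrist camera has in their place "hand_eye" (4x4, takes a point from camera to tool coordinates, whose origin is the TCP and whose axes are the flange's). Camera axes: x right, y down, z forward; pixel columns grow to the right and rows downward; lengths in m; the calibration is good to about 2 mm. The wrist camera is an equidistant fisheye: a pixel r from the principal point sees the ray r / f radians off the axis. A picture is of the moment at which its call begins: read the wrist's pose just before it. There is no depth.
- robot.sign_off(): hands the job in; it is judged then, once.
The state is a dict: "time_s": time; "joints": joint angles; "joint_vel": joint speeds; "joint_efforts": joint torques, N m; "eef_pos": TCP position; "tcp_rot": TCP orientation; "ft_force": force on the tool from outside, world axes, zero at the start; "moment": the same for the moment, N m; "gripper_width": finger opening in m; "grasp_force": force on a finger pad.
Only numpy, scipy, OpenCV 4.12 (cv2) and the standard library are available. Lean on these libraries where they do the work, as an engineer would, in place of code of your own. Each camera call takes 0.05 s, during which the arm holds its last target. There are 200 camera calls.

### The job

Pack the blood samples: lay the purple-capped cassette centred and flat in the grey cradle, lengthwise between the two blue cheeks, let go of it and press down on its top (about 10 N for half a second) to feel that it lies flat; only then lay the red-capped cassette squarely on top of it, let go and press it in the same way. Leave the cassette without caps where it lies, and finish with both cassettes stacked flat in the cradle and let go.

Things in the scene. Friction and masses are not known exactly. Their poses are not given: they have to be found in the camera images.
- cassette_purple: mint-green flat microtube cassette, 90 (x, long) x 50 (y) x 24 mm (z), about 0.15 kg, with a rigid flat top that may be pressed anywhere near its middle; starts lying flat on the table, top up. Origin: centre of its underside; z up. Its top shows 18 purple caps (6 x 3) flush with its rim.
- cassette_red: mint-green flat microtube cassette, 90 (x, long) x 50 (y) x 24 mm (z), about 0.15 kg, with a rigid flat top that may be pressed anywhere near its middle; starts lying flat on the table, top up. Origin: centre of its underside; z up. Its top shows 18 red caps (6 x 3) flush with its rim.
- cassette_empty: mint-green flat microtube cassette, 90 (x, long) x 50 (y) x 24 mm (z), about 0.15 kg, with a rigid flat top that may be pressed anywhere near its middle; starts lying flat on the table, top up. Origin: centre of its underside; z up. It is empty: 18 dark holes and no caps. Not wanted; leave it alone.
- cradle: rigid packing cradle fixed to the table: grey plate 132 (x) x 100 (y) x 12 mm, white field in its middle. At each x end a blue cheek 10 mm thick, 60 wide, rising 30 mm above the plate; 112 mm clear between them, y sides open for the fingers. Origin: centre of its underside on the table (undersides of the cassettes rest at 12 and 36 mm). Cassettes lie with their x along its x, either way round.
There are look-alikes about, which are no part of the job. What is shaped like the cradle but orange or pink is not meant.

How it is judged:
By the outcome, as a careful person would: the job done as asked, in the order asked, and still so for the second after the job is handed in, with the robot touching nothing.
It also fails if it takes over 72 s, if anything falls off the work surface, if the arm or the gripper's body presses on something with over 40 N, if the wrist force passes 120 N, or if a joint passes its speed limit or range.

## Working session

There is one attempt and no reset: what is moved stays moved. The work goes in short steps, Python scripts to look and compute and a tool call to move; the robot and the scene stay as the last step left them, time stands still between calls to the robot, and variables do not carry over. Pictures are saved under pics/ and viewed, at most 10 in all, crops included, and the job is handed in when it is done.

Besides the shell and the picture viewer there is one more tool, called as name(argument=value, ...) on one line, values as JSON. move_arm: Moves the arm, as the interface text tells. Its arguments: {"type":"object","properties":{"plan":{"type":"array"}},"required":["plan"]}

```bash
mkdir -p pics
python3 - <<'E'
from rig import telemetry, viewer, robot
import cv2,pickle
print(robot.grip_point_offset); s=telemetry.get_state(); print(s)
d={}
for n in("scene","top","wrist"):
    c=viewer.camera(n); d[n]=c; print(n,{k:v for k,v in c.items() if k!="color"})
    cv2.imwrite(f"pics/{n}0.png",c["color"][:,:,::-1])
d["state"]=s
pickle.dump(d,open("d0.pkl","wb"))
E
```

```text
0.0187
{'time_s': 0.0, 'joints': array([-1.41141391e+00,  3.13407560e-01,  1.49840582e+00, -3.57959191e-05,
        1.33100727e+00, -2.23384975e-01]), 'joint_vel': array([ 0.00077918, -0.00082467,  0.0011533 ,  0.00015945,  0.00160405,
       -0.00116654]), 'joint_efforts': array([-9.46675827e-04, -4.02209723e+01, -2.52269268e+01,  6.94034155e-02,
        3.52428644e-02, -7.96528275e-05]), 'eef_pos': array([ 0.19603032, -0.48676886,  0.23819456]), 'tcp_rot': array([-6.14238100e-04,  9.81740976e-01,  1.90221656e-01,  2.27096141e-06]), 'ft_force': array([ 0.02222085, -0.30688061,  0.14710603]), 'moment': array([0.0342809 , 0.03233743, 0.02419569]), 'grasp_force': 0.0, 'gripper_width': 0.08805056729638562}
scene {'fx': 392.6428353012684, 'fy': 392.6428353012684, 'cx': 323.82735872311673, 'cy': 195.20028212919112, 'R': array([[ 0.17443635,  0.98446247,  0.02013955],
       [ 0.57453206, -0.08514785, -0.81404101],
       [-0.79967798,  0.15356916, -0.58045813]]), 't': array([-0.06797074, -0.24539854,  1.19697505])}
top {'fx': 478.28546368805644, 'fy': 478.28546368805644, 'cx': 325.2337163334341, 'cy': 193.81851007547826, 'R': array([[ 0.01273019, -0.9999041 , -0.00545251],
       [-0.99805271, -0.01237324, -0.06113662],
       [ 0.06106329,  0.00622017, -0.99811451]]), 't': array([-0.01468468,  0.47532819,  0.99410662])}
wrist {'fx': 309.70691628693146, 'fy': 309.70691628693146, 'cx': 319.8936460366791, 'cy': 200.34837791975457, 'hand_eye': array([[ 4.69296668e-04, -9.65671754e-01, -2.59764978e-01,
         6.74937909e-02],
       [ 9.99999842e-01,  3.72972330e-04,  4.20101859e-04,
         3.01726939e-04],
       [-3.08795350e-04, -2.59765134e-01,  9.65671776e-01,
        -1.47386247e-01],
       [ 0.00000000e+00,  0.00000000e+00,  0.00000000e+00,
         1.00000000e+00]])}
```

View pics/top0.png

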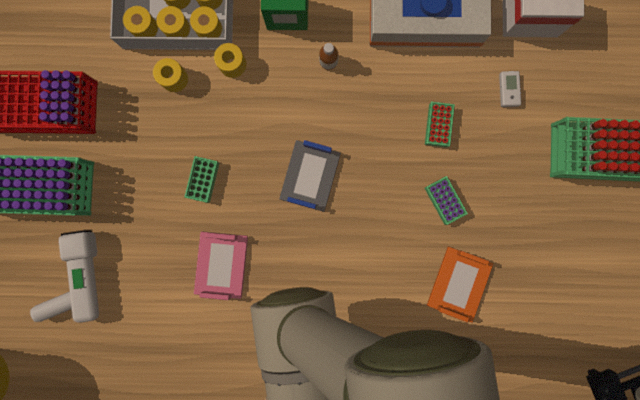

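View pics/scene0.png

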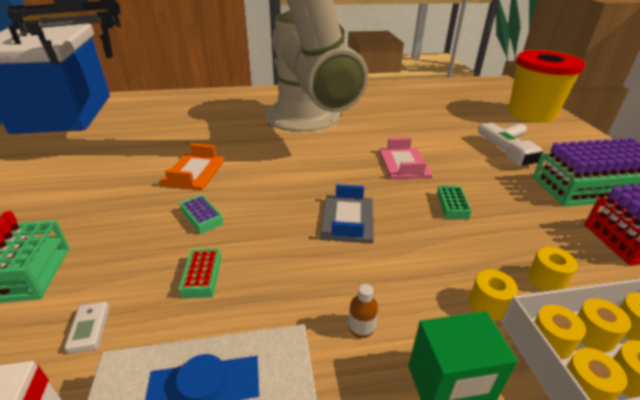

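The top view shows the purple cassette at about (446,200), red at (440,124), the empty one at (201,180), and the grey and blue cradle at (311,175). Pink (221,265) and orange (460,283) are decoys. The scene view shows purple (201,213), red (201,272) and the cradle (348,213).

```bash
cat > h.py <<'E'
import cv2, numpy as np
from scipy.spatial.transform import Rotation as Ro
def rays(c,uv,state=None):
    """pixels -> (camera centre, unit world rays)"""
    uv=np.atleast_2d(uv).astype(float); x=(uv-[c["cx"],c["cy"]])/[c["fx"],c["fy"]]
    if "R" in c:
        d=np.c_[x,np.ones(len(x))]@c["R"]; o=-c["R"].T@c["t"]
    else:
        th=np.linalg.norm(x,axis=1,keepdims=True)
        d=np.c_[x/np.maximum(th,1e-9)*np.sin(th),np.cos(th)]
        w,*v=state["tcp_rot"]; W=Ro.from_quat([*v,w]).as_matrix(); H=c["hand_eye"]
        d=d@H[:3,:3].T@W.T; o=W@H[:3,3]+state["eef_pos"]
    return o,d/np.linalg.norm(d,axis=1,keepdims=True)
def plane(c,uv,z,state=None):
    o,d=rays(c,uv,state); return o+d*((z-o[2])/d[:,2:])
def tri(o1,d1,o2,d2):
    s=np.linalg.lstsq(np.c_[d1,-d2],o2-o1,rcond=None)[0]
    a,b=o1+s[0]*d1,o2+s[1]*d2; return (a+b)/2,np.linalg.norm(a-b)
def hsv(c): return cv2.cvtColor(c["color"],cv2.COLOR_RGB2HSV)
def mask(c,kind):
    h=hsv(c); R=lambda a,b:cv2.inRange(h,np.array(a),np.array(b))
    return {"purple":lambda:R((120,60,40),(160,255,255)),"red":lambda:R((0,170,60),(6,255,255))|R((172,150,60),(180,255,255)),
     "blue":lambda:R((105,120,40),(122,255,255)),"white":lambda:R((0,0,140),(180,60,255)),
     "green":lambda:R((45,80,40),(90,255,255)),
     "grey":lambda:R((0,0,40),(180,70,125))}[kind]()
def blob(c,kind,roi,close=7):
    """roi u0,v0,u1,v1 -> uv of largest closed blob's pixels and contour"""
    m=mask(c,kind); k=np.zeros_like(m); u0,v0,u1,v1=roi; k[v0:v1,u0:u1]=m[v0:v1,u0:u1]
    if close: k=cv2.morphologyEx(k,cv2.MORPH_CLOSE,np.ones((close,close)))
    cs=cv2.findContours(k,cv2.RETR_EXTERNAL,cv2.CHAIN_APPROX_NONE)[0]; q=max(cs,key=cv2.contourArea)
    M=cv2.moments(q); return np.array([M["m10"],M["m01"]])/M["m00"],q[:,0].astype(float)
def rect(P):
    """world xy contour -> centre, (long,short), yaw of long side"""
    (c,s,a)=cv2.minAreaRect((P[:,:2]*1000).astype(np.float32))
    if s[0]<s[1]: s=s[::-1]; a+=90
    a=np.deg2rad((a+90)%180-90); return np.array(c)/1000,np.array(s),a
E
python3 - <<'E'
import pickle; from h import *
d=pickle.load(open("d0.pkl","rb")); t,s=d["top"],d["scene"]
for k,r1,r2,z in(("purple",(420,170,475,230),(175,190,230,240),.024),("red",(420,95,460,155),(175,240,230,305),.024),("white",(290,145,330,205),(325,195,370,235),.012)):
    u,q=blob(t,k,r1); v,q2=blob(s,k,r2)
    o,a=rays(t,u); p,b=rays(s,v)
    print(k,u,v,"tri",*tri(o,a[0],p,b[0]),"plane",plane(t,u,z)[0],rect(plane(t,q,z)), "scene",plane(s,v,z)[0],rect(plane(s,q2,z)))
for r1,r2 in (((300,138,335,155),(330,180,368,199)),((285,195,320,210),(328,210,368,240))):
    u,q=blob(t,"blue",r1,3); v,q2=blob(s,"blue",r2,3); o,a=rays(t,u); p,b=rays(s,v)
    print("cheek",u,v,"z.042",plane(t,u,.042)[0],"scene top",tri(o,a[0],p,b[0]))
E
```

```text
purple [446.41219584 200.01114043] [200.20305011 209.27320261] tri [ 0.46526853 -0.26171509  0.020344  ] 0.001339253059198426 plane [ 0.46509444 -0.26150107  0.024     ] (array([ 0.46551907, -0.261198  ]), array([77.29073334, 38.48667908]), np.float64(0.5000749738210881)) scene [ 0.47043115 -0.26007711  0.024     ] (array([ 0.4685578 , -0.26086221]), array([72.97851562, 36.51724625]), np.float64(0.512372552918206))
red [439.90067912 123.19185059] [200.18605237 268.3408862 ] tri [ 0.62768993 -0.24907824  0.01997594] 0.0002318301948323819 plane [ 0.62683619 -0.24825596  0.024     ] (array([ 0.62704138, -0.24829752]), array([77.82733917, 37.42866135]), np.float64(-0.10646998458805985)) scene [ 0.63179061 -0.2480203   0.024     ] (array([ 0.62984607, -0.24788943]), array([73.78289032, 35.85316849]), np.float64(-0.11135808361084579))
white [309.66378316 175.2112649 ] [348.0516333  211.58868985] tri [0.51424296 0.02541657 0.0188963 ] 0.0018104236622802357 plane [0.51472756 0.02480495 0.012     ] (array([0.51480444, 0.02477372]), array([87.48542786, 47.65777969]), np.float64(-0.256710619588226)) scene [0.50577096 0.02868695 0.012     ] (array([0.5039679 , 0.02849715]), array([68.64428711, 49.26556396]), np.float64(-0.2503342129902493))
cheek [316.56989247 145.86021505] [349.39501558 191.40062305] z.042 [0.57273888 0.01026127 0.042     ] scene top (array([0.56328316, 0.01062472, 0.10315426]), np.float64(0.003982569597679662))
cheek [301.06263982 202.37360179] [347.07748918 229.14458874] z.042 [0.45561353 0.0404295  0.042     ] scene top (array([ 0.46004023,  0.04454458, -0.07479188]), np.float64(0.005097994648326166))
```

move_arm(plan=[{"linear": [0.0417, -0.01356, 0.011], "dr": [0, 0, 0], "jaw": 0}, {"linear": [0.0417, -0.01356, 0.011], "dr": [0, 0, 0], "jaw": 0}, {"linear": [0.0417, -0.01356, 0.011], "dr": [0, 0, 0], "jaw": 0}, {"linear": [0.0417, -0.01356, 0.011], "dr": [0, 0, 0], "jaw": 0}, {"linear": [0.0417, -0.01356, 0.011], "dr": [0, 0, 0], "jaw": 0}, {"linear": [0.0417, -0.01356, 0.011], "dr": [0, 0, 0], "jaw": 0}, {"linear": [0.0417, -0.01356, 0.011], "dr": [0, 0, 0], "jaw": 0}, {"linear": [0.0417, -0.01356, 0.011], "dr": [0, 0, -0.117], "jaw": 0}])

```text
time_s: 1.15
eef_pos: [0.466, -0.2607, 0.1502]
tcp_rot: [-0.0, 0.969, 0.249, -0.0]
ft_force: [0.4, 0.6, 1.2]
gripper_width: 0.0884
grasp_force: 0.0
```

```bash
cat >> h.py <<'E'
def snap(name):
    from rig import telemetry,viewer
    s=telemetry.get_state(); c=viewer.camera("wrist"); cv2.imwrite(f"pics/{name}.png",c["color"][:,:,::-1]); return s,c
def yaw(s):
    w,*v=s["tcp_rot"]; m=Ro.from_quat([*v,w]).as_matrix(); return np.arctan2(m[1,0],m[0,0])
def delta(s,p,y):
    """tool-frame shift to world p, and turn about tool z to yaw y"""
    w,*v=s["tcp_rot"]; m=Ro.from_quat([*v,w]).as_matrix()
    return np.round(m.T@(np.array(p)-s["eef_pos"]),4), round(yaw(s)-y,4)
E
python3 - <<'E'
from h import *; import pickle
s,c=snap("w1"); pickle.dump((s,c),open("w1.pkl","wb"))
u,q=blob(c,"purple",(0,0,640,400),15); print(u,plane(c,u,.024,s),rect(plane(c,q,.024,s)))
g=mask(c,"green")|mask(c,"purple"); 
g=cv2.morphologyEx(g,cv2.MORPH_OPEN,np.ones((3,3)))
for q in cv2.findContours(g,cv2.RETR_EXTERNAL,cv2.CHAIN_APPROX_NONE)[0]:
    if cv2.contourArea(q)>1500: print(cv2.boundingRect(q),rect(plane(c,q[:,0],.024,s)))
E
```

```text
[320.89403215 191.61520084] [[ 0.46842903 -0.26093193  0.024     ]] (array([ 0.46659857, -0.26193076]), array([78.25321198, 38.26423645]), np.float64(0.5022131259917718))
(512, 162, 106, 82) (array([ 0.60459973, -0.53970752]), array([190.69177246,  94.54008484]), np.float64(-1.1703529058042765))
(293, 144, 57, 96) (array([ 0.46716095, -0.26181976]), array([89.78581238, 49.69438171]), np.float64(0.5039407518804199))
```

View pics/w1.png

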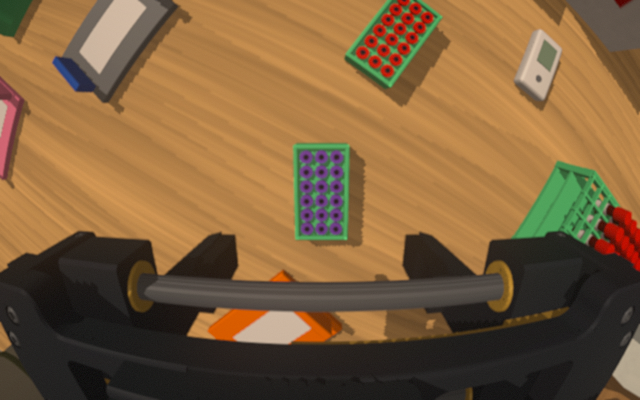

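The wrist view shows the purple cassette centred at (321,192), upright between the fingers. Its rim measures 90 x 50 mm at the 24 mm plane, which confirms the height. Next: grasp.

move_arm(plan=[{"linear": [0.0004, 0.0014, 0.045], "dr": [0, 0, 0], "jaw": 0}, {"linear": [0, 0, 0.045], "dr": [0, 0, 0], "jaw": 0}, {"linear": [0, 0, 0.035], "dr": [0, 0, 0], "jaw": 0}, {"linear": [0, 0, 0.015], "dr": [0, 0, 0], "jaw": 0}, {"linear": [0, 0, 0.006], "dr": [0, 0, 0], "jaw": 0.0}, {"linear": [0, 0, 0], "dr": [0, 0, 0], "jaw": 1}, {"linear": [0, 0, 0], "dr": [0, 0, 0], "jaw": 1}, {"linear": [0, 0, 0], "dr": [0, 0, 0], "jaw": 1}])

```text
time_s: 2.2
eef_pos: [0.4663, -0.2631, 0.0054]
tcp_rot: [0.001, 0.969, 0.247, 0.0]
ft_force: [0.4, 0.3, 0.3]
gripper_width: 0.0604
grasp_force: 0.0
```

move_arm(plan=[{"linear": [0, 0, 0], "dr": [0, 0, 0], "jaw": 1}, {"linear": [0, 0, 0], "dr": [0, 0, 0], "jaw": 1}, {"linear": [0, 0, 0], "dr": [0, 0, 0], "jaw": 1}])

```text
time_s: 2.58
eef_pos: [0.4661, -0.2629, 0.005]
tcp_rot: [0.0, 0.969, 0.247, 0.0]
ft_force: [-1.0, 0.9, 6.2]
gripper_width: 0.0496
grasp_force: 30.0
```

move_arm(plan=[{"linear": [0, 0, -0.02], "dr": [0, 0, 0], "jaw": 1}, {"linear": [0, 0, -0.055], "dr": [0, 0, 0], "jaw": 1}, {"linear": [0, 0, -0.055], "dr": [0, 0, 0], "jaw": 1}, {"linear": [0, 0, -0.045], "dr": [0, 0, 0.152], "jaw": 1}, {"linear": [0, 0, 0], "dr": [0, 0, 0.152], "jaw": 1}, {"linear": [0, 0, 0], "dr": [0, 0, 0.152], "jaw": 1}, {"linear": [0, 0, 0], "dr": [0, 0, 0.152], "jaw": 1}, {"linear": [0, 0, 0], "dr": [0, 0, 0.152], "jaw": 1}])

```text
time_s: 3.58
eef_pos: [0.4658, -0.2627, 0.1792]
tcp_rot: [-0.0, 0.991, -0.132, -0.0]
ft_force: [-0.4, -0.6, -2.0]
gripper_width: 0.05
grasp_force: 30.0
```

move_arm(plan=[{"linear": [-0.0208, -0.0415, 0], "dr": [0, 0, 0], "jaw": 1}, {"linear": [-0.0208, -0.0415, 0], "dr": [0, 0, 0], "jaw": 1}, {"linear": [-0.0208, -0.0415, 0], "dr": [0, 0, 0], "jaw": 1}, {"linear": [-0.0208, -0.0415, 0], "dr": [0, 0, 0], "jaw": 1}, {"linear": [-0.0208, -0.0415, 0], "dr": [0, 0, 0], "jaw": 1}, {"linear": [-0.0208, -0.0415, 0], "dr": [0, 0, 0], "jaw": 1}, {"linear": [-0.0208, -0.0415, 0], "dr": [0, 0, 0], "jaw": 1}, {"linear": [0, 0, 0], "dr": [0, 0, 0], "jaw": 1}])

```text
time_s: 4.58
eef_pos: [0.3991, 0.0574, 0.1795]
tcp_rot: [-0.0, 0.992, -0.128, -0.0]
ft_force: [0.3, 0.5, -1.7]
gripper_width: 0.0496
grasp_force: 30.0
```

Run:
```python
from h import *; import pickle
s,c=snap("w2"); pickle.dump((s,c),open("w2.pkl","wb")); print(s["eef_pos"],yaw(s),s["gripper_width"])
for n,z,a in(("white",.012,1500),("blue",.042,150),("purple",.15,300)):
  for q in cv2.findContours(cv2.morphologyEx(mask(c,n),cv2.MORPH_CLOSE,np.ones((9,9))),cv2.RETR_EXTERNAL,cv2.CHAIN_APPROX_NONE)[0]:
    if cv2.contourArea(q)>a: print(n,cv2.boundingRect(q),rect(plane(c,q[:,0],z,s)))
```

```text
[0.39914686 0.05744798 0.17946918] -0.2562551286177896 0.049637707483637675
white (274, 24, 74, 106) (array([0.51057147, 0.03850555]), array([109.87466431,  73.78752136]), np.float64(-0.2578412646290192))
blue (613, 328, 27, 72) (array([-0.33444449, -0.63148108]), array([571.83056641,  97.17427063]), np.float64(0.5064471193613207))
blue (290, 122, 64, 9) (array([0.45792035, 0.04082812]), array([57.64801025,  7.58454037]), np.float64(1.3156162258851392))
blue (291, 0, 63, 13) (array([0.56949347, 0.01112486]), array([57.47988892, 13.30024052]), np.float64(1.3180235903525162))
purple (283, 311, 75, 23) (array([0.3323609, 0.0751082]), array([52.64746475, 20.22190475]), np.float64(1.3151337942536712))
purple (276, 183, 89, 100) (array([0.39686496, 0.05828716]), array([65.78488159, 52.45695877]), np.float64(-0.25465452606863037))
```

View pics/w2.png

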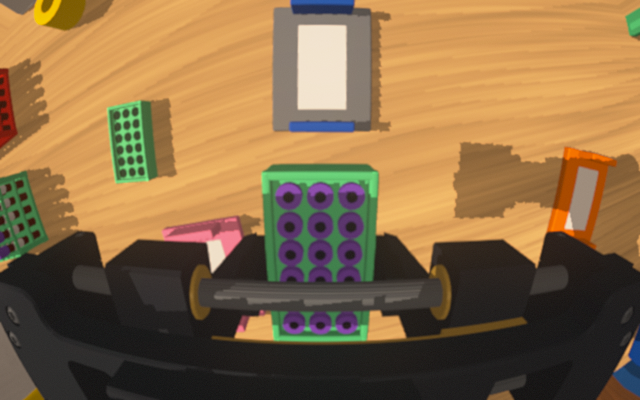

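Run:
```python
from h import *; import pickle
for f,z in (("w2",.012),("d0",.012)):
    D=pickle.load(open(f+".pkl","rb")); s,c=D if f=="w2" else (None,D["top"])
    h=hsv(c); roi=(265,0,380,135) if f=="w2" else (285,145,335,208)
    k=np.zeros(h.shape[:2],np.uint8); u0,v0,u1,v1=roi
    sub=h[v0:v1,u0:u1]; print(sub[60,57] if f=="w2" else sub[30,25], sub[60,15] if f=="w2" else sub[30,5])
    k[v0:v1,u0:u1]=((sub[...,2]>165)&(sub[...,1]<60))*255
    q=max(cv2.findContours(k,cv2.RETR_EXTERNAL,cv2.CHAIN_APPROX_NONE)[0],key=cv2.contourArea)[:,0]
    print(cv2.boundingRect(q)); P=plane(c,q,z,s); print(rect(P))
    k[:]=0; k[v0:v1,u0:u1]=(sub[...,1]<75)*255
    k=cv2.morphologyEx(k,cv2.MORPH_OPEN,np.ones((5,5)))
    q=max(cv2.findContours(k,cv2.RETR_EXTERNAL,cv2.CHAIN_APPROX_NONE)[0],key=cv2.contourArea)[:,0]
    print("plate",cv2.boundingRect(q),rect(plane(c,q,z,s)))
    if f=="w2":
        # cassette front-bottom view: top-face rim and caps at the held top height
        zt=s["eef_pos"][2]-.005+.024
        m=mask(c,"purple"); m[:183]=0; m[212:]=0
        for q in cv2.findContours(m,cv2.RETR_EXTERNAL,cv2.CHAIN_APPROX_NONE)[0]:
            if cv2.contourArea(q)>200:
                M=cv2.moments(q); p=plane(c,[[M["m10"]/M["m00"],M["m01"]/M["m00"]]],zt,s)[0]; print("cap (tool xy)",delta(s,p,0)[0])
```

```text
[ 18  38 242] [ 15  41 136]
(297, 24, 50, 86)
(array([0.5172392 , 0.02523425]), array([89.73841095, 49.48910904]), np.float64(-0.25767295284812614))
plate (273, 8, 98, 122) (array([0.51663519, 0.02506258]), array([129.13323975,  98.29036713]), np.float64(-0.26056341473724365))
cap (tool xy) [ 0.0351  0.0131 -0.019 ]
cap (tool xy) [ 0.035  -0.0003 -0.019 ]
cap (tool xy) [ 0.0351 -0.0137 -0.019 ]
[ 14  38 168] [14 42 91]
(294, 154, 32, 44)
(array([0.51467181, 0.02504513]), array([84.34336853, 45.58935547]), np.float64(-0.259850885987593))
plate (285, 145, 50, 63) (array([0.51369421, 0.02515893]), array([120.74680328,  98.72081757]), np.float64(-0.25347407991545273))
```

The wrist view shows the cradle ahead at about (322,70), with the white field at (322,67). The held cassette is straight and centred at column 320. Next: move over the cradle and lower.

move_arm(plan=[{"linear": [0.04, 0.0005, 0], "dr": [0, 0, 0.002], "jaw": 1}, {"linear": [0.04, 0.0005, 0], "dr": [0, 0, 0], "jaw": 1}, {"linear": [0.0404, 0.0004, 0], "dr": [0, 0, 0], "jaw": 1}, {"linear": [0, 0, 0.04], "dr": [0, 0, 0], "jaw": 1}, {"linear": [0, 0, 0.04], "dr": [0, 0, 0], "jaw": 1}, {"linear": [0, 0, 0.035], "dr": [0, 0, 0], "jaw": 1}, {"linear": [0, 0, 0.02], "dr": [0, 0, 0], "jaw": 1}, {"linear": [0, 0, 0], "dr": [0, 0, 0], "jaw": 1}])

```text
time_s: 5.62
eef_pos: [0.5154, 0.0219, 0.0434]
tcp_rot: [-0.0, 0.991, -0.131, -0.002]
ft_force: [0.9, -0.9, -2.5]
gripper_width: 0.05
grasp_force: 30.0
```

move_arm(plan=[{"linear": [0, 0, 0], "dr": [0, 0, 0], "jaw": 1}, {"linear": [0, 0, 0], "dr": [0, 0, 0], "jaw": 1}])

```text
time_s: 5.88
eef_pos: [0.5166, 0.0225, 0.0457]
tcp_rot: [0.0, 0.991, -0.131, 0.001]
ft_force: [0.0, -0.7, -1.8]
gripper_width: 0.0494
grasp_force: 30.0
```

Run:
```python
from h import *
from rig import telemetry
s=telemetry.get_state(); print(s["eef_pos"],yaw(s),s["ft_force"],delta(s,(.5152,.0255,.02),-.258))
```

```text
[0.51661452 0.02252491 0.04566863] -0.2624724767320632 [ 0.03358144 -0.71438739 -1.76187578] (array([-0.0022, -0.0025,  0.0257]), np.float64(-0.0045))
```

move_arm(plan=[{"linear": [-0.0022, -0.0025, 0.012], "dr": [0, 0, -0.0045], "jaw": 1}, {"linear": [0, 0, 0.01], "dr": [0, 0, 0], "jaw": 1}, {"linear": [0, 0, 0.003], "dr": [0, 0, 0], "jaw": 1}, {"linear": [0, 0, 0], "dr": [0, 0, 0], "jaw": 1}, {"linear": [0, 0, 0], "dr": [0, 0, 0], "jaw": 1}])

```text
time_s: 6.5
eef_pos: [0.5147, 0.0258, 0.0199]
tcp_rot: [0.0, 0.992, -0.129, 0.0]
ft_force: [-0.6, -0.1, -2.5]
gripper_width: 0.0497
grasp_force: 30.0
```

move_arm(plan=[{"linear": [0.0005, 0, 0.0015], "dr": [0, 0, 0], "jaw": 1}, {"linear": [0, 0, 0.001], "dr": [0, 0, 0], "jaw": 1}, {"linear": [0, 0, 0], "dr": [0, 0, 0], "jaw": 1}, {"linear": [0, 0, 0], "dr": [0, 0, 0], "jaw": 1}])

```text
time_s: 7.0
eef_pos: [0.515, 0.0258, 0.0172]
tcp_rot: [-0.0, 0.992, -0.128, 0.0]
ft_force: [-0.8, 0.2, -1.6]
gripper_width: 0.0497
grasp_force: 30.0
```

move_arm(plan=[{"linear": [0, 0, 0.0007], "dr": [0, 0, 0], "jaw": 1}, {"linear": [0, 0, 0], "dr": [0, 0, 0], "jaw": 1}, {"linear": [0, 0, 0], "dr": [0, 0, 0], "jaw": 1}])

```text
time_s: 7.38
eef_pos: [0.5151, 0.0257, 0.017]
tcp_rot: [0.0, 0.992, -0.128, 0.0]
ft_force: [-2.5, 0.1, 4.5]
gripper_width: 0.05
grasp_force: 30.0
```

move_arm(plan=[{"linear": [0, 0, 0], "dr": [0, 0, 0], "jaw": 0}, {"linear": [0, 0, 0], "dr": [0, 0, 0], "jaw": 0}, {"linear": [0, 0, 0], "dr": [0, 0, 0], "jaw": 0}, {"linear": [0, 0, -0.03], "dr": [0, 0, 0], "jaw": 0}, {"linear": [0, 0, -0.05], "dr": [0, 0, 0], "jaw": 0}, {"linear": [0, 0, -0.05], "dr": [0, 0, 0], "jaw": 0}, {"linear": [0, 0, 0], "dr": [0, 0, 0], "jaw": 0}, {"linear": [0, 0, 0], "dr": [0, 0, 0], "jaw": 0}])

```text
time_s: 8.38
eef_pos: [0.5146, 0.0258, 0.1457]
tcp_rot: [-0.0, 0.992, -0.129, -0.001]
ft_force: [-0.7, -0.1, -0.4]
gripper_width: 0.0884
grasp_force: 0.0
```

```bash
cat >> h.py <<'E'
def check(s,c,kind,ztop,zpl=.012,zch=.042):
    T=lambda P:np.c_[P[:,:2]-s["eef_pos"][:2]]@np.array([[np.cos(-.258),-np.sin(-.258)],[np.sin(-.258),np.cos(-.258)]])  # along cradle x,y
    m=mask(c,"green")|mask(c,kind); m=cv2.morphologyEx(m,cv2.MORPH_CLOSE,np.ones((5,5)))
    for n,M,z in((kind,m,ztop),("blue",mask(c,"blue"),zch)):
        for q in cv2.findContours(M,cv2.RETR_EXTERNAL,cv2.CHAIN_APPROX_NONE)[0]:
            P=plane(c,q[:,0],z,s); r=rect(P)
            if cv2.contourArea(q)>80 and np.linalg.norm(r[0]-s["eef_pos"][:2])<.12: print(n,cv2.boundingRect(q),r[0],r[1],r[2],"rel mm",T(r[0][None])*1000)
E
python3 - <<'E'
from h import *
s,c=snap("w3"); import pickle; pickle.dump((s,c),open("w3.pkl","wb")); print(s["eef_pos"],yaw(s)); check(s,c,"purple",.036)
E
```

```text
[0.51459634 0.02579487 0.14569734] -0.2577302464519304
purple (290, 143, 61, 103) [0.51657532 0.0254909 ] [91.07323456 50.59228897] -0.25729065607364526 rel mm [[1.99103484 0.21102037]]
blue (289, 248, 63, 19) [0.46354514 0.039362  ] [56.3118248  18.17037582] 1.3134880938580569 rel mm [[-52.82313754   0.09250965]]
blue (284, 120, 73, 11) [0.57527307 0.00996983] [58.10135269  8.22610664] 1.3141544167627945 rel mm [[62.70618069  0.18023594]]
```

View pics/w3.png

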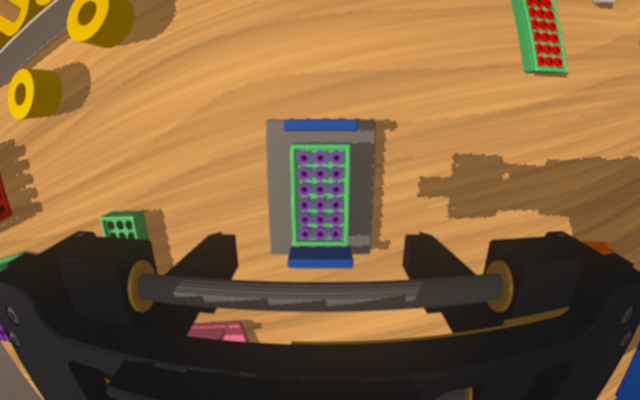

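The wrist view shows the purple cassette at (320,194), square between the cheeks (rows 125 and 257). The offset along the cradle is under about 1 mm. Next: press.

move_arm(plan=[{"linear": [0.0018, 0, 0], "dr": [0, 0, 0], "jaw": 1}, {"linear": [0, 0, 0.01], "dr": [0, 0, 0], "jaw": 1}, {"linear": [0, 0, 0.02], "dr": [0, 0, 0], "jaw": 1}, {"linear": [0, 0, 0.03], "dr": [0, 0, 0], "jaw": 1}, {"linear": [0, 0, 0.03], "dr": [0, 0, 0], "jaw": 1}, {"linear": [0, 0, 0.012], "dr": [0, 0, 0], "jaw": 1}, {"linear": [0, 0, 0], "dr": [0, 0, 0], "jaw": 1}, {"linear": [0, 0, 0], "dr": [0, 0, 0], "jaw": 1}])

```text
time_s: 9.43
eef_pos: [0.5174, 0.0252, 0.0454]
tcp_rot: [0.0, 0.992, -0.128, 0.001]
ft_force: [-0.2, 0.5, 0.4]
gripper_width: 0.0101
grasp_force: 0.0
```

move_arm(plan=[{"linear": [0, 0, 0.003], "dr": [0, 0, 0], "jaw": 1}, {"linear": [0, 0, 0.002], "dr": [0, 0, 0], "jaw": 1}, {"linear": [0, 0, 0], "dr": [0, 0, 0], "jaw": 1}, {"linear": [0, 0, 0], "dr": [0, 0, 0], "jaw": 1}])

```text
time_s: 9.93
eef_pos: [0.5168, 0.0253, 0.0396]
tcp_rot: [-0.0, 0.992, -0.129, 0.0]
ft_force: [-0.3, 0.3, 0.6]
gripper_width: 0.0004
grasp_force: 0.0
```

move_arm(plan=[{"linear": [0, 0, 0.0015], "dr": [0, 0, 0], "jaw": 1}, {"linear": [0, 0, 0.001], "dr": [0, 0, 0], "jaw": 1}, {"linear": [0, 0, 0], "dr": [0, 0, 0], "jaw": 1}])

```text
time_s: 10.3
eef_pos: [0.5167, 0.0253, 0.0369]
tcp_rot: [-0.0, 0.992, -0.128, -0.0]
ft_force: [-0.4, -0.1, -0.2]
gripper_width: 0.0004
grasp_force: 0.0
```

move_arm(plan=[{"linear": [0, 0, 0.0007], "dr": [0, 0, 0], "jaw": 1}, {"linear": [0, 0, 0], "dr": [0, 0, 0], "jaw": 1}])

```text
time_s: 10.55
eef_pos: [0.5168, 0.0253, 0.0364]
tcp_rot: [0.0, 0.992, -0.128, 0.0]
ft_force: [0.1, -0.7, 2.4]
gripper_width: 0.0006
grasp_force: 1.0
```

move_arm(plan=[{"linear": [0, 0, 0.0006], "dr": [0, 0, 0], "jaw": 1}, {"linear": [0, 0, 0], "dr": [0, 0, 0], "jaw": 1}])

```text
time_s: 10.8
eef_pos: [0.5169, 0.0253, 0.0364]
tcp_rot: [0.0, 0.992, -0.128, 0.0]
ft_force: [-2.9, 0.3, 8.9]
gripper_width: 0.0002
grasp_force: 4.6
```

move_arm(plan=[{"linear": [0, 0, 0.0002], "dr": [0, 0, 0], "jaw": 1}, {"linear": [0, 0, 0], "dr": [0, 0, 0], "jaw": 1}, {"linear": [0, 0, 0], "dr": [0, 0, 0], "jaw": 1}, {"linear": [0, 0, 0], "dr": [0, 0, 0], "jaw": 1}, {"linear": [0, 0, 0], "dr": [0, 0, 0], "jaw": 1}, {"linear": [0, 0, 0], "dr": [0, 0, 0], "jaw": 1}])

```text
time_s: 11.55
eef_pos: [0.5169, 0.0253, 0.0364]
tcp_rot: [0.0, 0.992, -0.128, 0.0]
ft_force: [-4.7, 1.2, 12.8]
gripper_width: 0.0003
grasp_force: 5.7
```

The cassette held 12.8 N without sinking; the top stayed at 36 mm. Next: the red cassette.

move_arm(plan=[{"linear": [0, 0, -0.055], "dr": [0, 0, 0], "jaw": 0}, {"linear": [0, 0, -0.055], "dr": [0, 0, 0], "jaw": 0}, {"linear": [0.0296, 0.0394, 0], "dr": [0, 0, 0], "jaw": 0}, {"linear": [0.0296, 0.0394, 0], "dr": [0, 0, 0], "jaw": 0}, {"linear": [0.0296, 0.0394, 0], "dr": [0, 0, 0], "jaw": 0}, {"linear": [0.0296, 0.0394, 0], "dr": [0, 0, 0], "jaw": 0}, {"linear": [0.0296, 0.0394, 0], "dr": [0, 0, 0], "jaw": 0}, {"linear": [0.0296, 0.0394, 0], "dr": [0, 0, -0.151], "jaw": 0}])

```text
time_s: 12.55
eef_pos: [0.6286, -0.2501, 0.1453]
tcp_rot: [-0.0, 0.999, -0.052, -0.0]
ft_force: [0.7, 0.6, 0.3]
gripper_width: 0.0782
grasp_force: 0.0
```

move_arm(plan=[{"linear": [0, 0, 0], "dr": [0, 0, 0], "jaw": 0}, {"linear": [0, 0, 0], "dr": [0, 0, 0], "jaw": 0}, {"linear": [0, 0, 0], "dr": [0, 0, 0], "jaw": 0}])

```text
time_s: 12.92
eef_pos: [0.6282, -0.2474, 0.1457]
tcp_rot: [-0.0, 0.999, -0.053, -0.0]
ft_force: [-1.0, -0.2, -0.8]
gripper_width: 0.0882
grasp_force: 0.0
```

Run:
```python
from h import *
s,c=snap("w4"); print(s["eef_pos"],yaw(s))
check(s,c,"red",.024)
print(delta(s,(.6285,-.2485,.005),-.107))
```

```text
[ 0.62819677 -0.2473612   0.14574867] -0.1060565940797636
red (294, 144, 57, 97) [ 0.62922021 -0.24917781] [89.41571045 49.54200363] -0.10864099350869244 rel mm [[ 1.45307872 -1.49535445]]
(array([0.0004, 0.0011, 0.1407]), np.float64(0.0009))
```

View pics/w4.png

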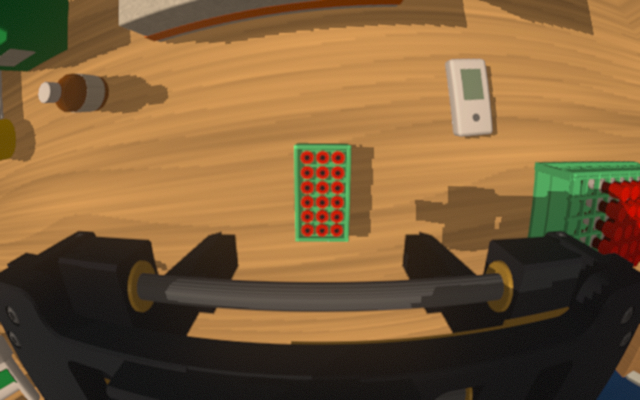

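The wrist view shows the red cassette at (322,192), aligned between the open fingers. Next: grasp.

move_arm(plan=[{"linear": [0.0012, 0.0017, 0.045], "dr": [0, 0, 0.0026], "jaw": 0}, {"linear": [0, 0, 0.045], "dr": [0, 0, 0], "jaw": 0}, {"linear": [0, 0, 0.03], "dr": [0, 0, 0], "jaw": 0}, {"linear": [0, 0, 0.015], "dr": [0, 0, 0], "jaw": 0}, {"linear": [0, 0, 0.0055], "dr": [0, 0, 0], "jaw": 0.0}, {"linear": [0, 0, 0], "dr": [0, 0, 0], "jaw": 0}, {"linear": [0, 0, 0], "dr": [0, 0, 0], "jaw": 1}, {"linear": [0, 0, 0], "dr": [0, 0, 0], "jaw": 1}])

```text
time_s: 13.98
eef_pos: [0.6296, -0.2506, 0.0058]
tcp_rot: [0.0, 0.999, -0.055, 0.001]
ft_force: [-0.5, 0.1, -0.1]
gripper_width: 0.0706
grasp_force: 0.0
```

move_arm(plan=[{"linear": [0, 0, 0], "dr": [0, 0, 0], "jaw": 1}, {"linear": [0, 0, 0], "dr": [0, 0, 0], "jaw": 1}, {"linear": [0, 0, 0], "dr": [0, 0, 0], "jaw": 1}, {"linear": [0, 0, 0], "dr": [0, 0, 0], "jaw": 1}])

```text
time_s: 14.48
eef_pos: [0.6293, -0.2504, 0.0052]
tcp_rot: [0.0, 0.999, -0.055, 0.0]
ft_force: [-0.2, 1.1, 2.2]
gripper_width: 0.0499
grasp_force: 30.0
```

move_arm(plan=[{"linear": [0, 0, -0.03], "dr": [0, 0, 0], "jaw": 1}, {"linear": [0, 0, -0.055], "dr": [0, 0, 0], "jaw": 1}, {"linear": [0, 0, -0.055], "dr": [0, 0, 0.148], "jaw": 1}, {"linear": [-0.0299, -0.0397, 0], "dr": [0, 0, 0], "jaw": 1}, {"linear": [-0.0299, -0.0397, 0], "dr": [0, 0, 0], "jaw": 1}, {"linear": [-0.0299, -0.0397, 0], "dr": [0, 0, 0], "jaw": 1}, {"linear": [-0.0299, -0.0397, 0], "dr": [0, 0, 0], "jaw": 1}, {"linear": [-0.0299, -0.0397, 0], "dr": [0, 0, 0], "jaw": 1}])

```text
time_s: 15.48
eef_pos: [0.5343, -0.019, 0.1449]
tcp_rot: [-0.0, 0.992, -0.128, -0.0]
ft_force: [1.3, -0.3, -1.4]
gripper_width: 0.0496
grasp_force: 30.0
```

move_arm(plan=[{"linear": [-0.0297, -0.0395, 0], "dr": [0, 0, 0], "jaw": 1}, {"linear": [0, 0, 0], "dr": [0, 0, 0], "jaw": 1}, {"linear": [0, 0, 0], "dr": [0, 0, 0], "jaw": 1}, {"linear": [0, 0, 0], "dr": [0, 0, 0], "jaw": 1}])

```text
time_s: 15.98
eef_pos: [0.5169, 0.0244, 0.1449]
tcp_rot: [0.0, 0.992, -0.129, 0.0]
ft_force: [-0.9, -0.3, -1.6]
gripper_width: 0.0498
grasp_force: 30.0
```

Run:
```python
from h import *
s,c=snap("w5"); print(s["eef_pos"],yaw(s),s["gripper_width"],s["ft_force"])
print(delta(s,(.5167,.0254,.05),-.2576))
zt=s["eef_pos"][2]-.0052+.024
m=mask(c,"red"); m[:170]=0; m[215:]=0; m[:,:260]=0; m[:,380:]=0
for q in cv2.findContours(m,cv2.RETR_EXTERNAL,cv2.CHAIN_APPROX_NONE)[0]:
    if cv2.contourArea(q)>150:
        M=cv2.moments(q); p=plane(c,[[M["m10"]/M["m00"],M["m01"]/M["m00"]]],zt,s)[0]; print("cap",M["m01"]/M["m00"],delta(s,p,0)[0])
```

```text
[0.51693129 0.02439084 0.14487937] -0.2586039584301503 0.0498131926480761 [-0.90808246 -0.26370541 -1.61926802]
(array([-0.0005, -0.0009,  0.0949]), np.float64(-0.001))
cap 200.34060984060983 [ 0.0329  0.0131 -0.0188]
cap 200.33883161512026 [ 0.0329 -0.0003 -0.0188]
cap 200.28057302585603 [ 0.033  -0.0137 -0.0188]
```

move_arm(plan=[{"linear": [0, -0.0008, 0.035], "dr": [0, 0, -0.001], "jaw": 1}, {"linear": [0, 0, 0.035], "dr": [0, 0, 0], "jaw": 1}, {"linear": [0, 0, 0.02], "dr": [0, 0, 0], "jaw": 1}, {"linear": [0, 0, 0.01], "dr": [0, 0, 0], "jaw": 1}, {"linear": [0, 0, 0], "dr": [0, 0, 0], "jaw": 1}, {"linear": [0, 0, 0], "dr": [0, 0, 0], "jaw": 1}, {"linear": [0, 0, 0], "dr": [0, 0, 0], "jaw": 1}])

```text
time_s: 16.9
eef_pos: [0.5171, 0.0261, 0.0457]
tcp_rot: [0.0, 0.992, -0.128, 0.001]
ft_force: [0.3, -0.3, -1.1]
gripper_width: 0.0496
grasp_force: 30.0
```

move_arm(plan=[{"linear": [0, 0.0006, 0.0025], "dr": [0, 0, 0.0005], "jaw": 1}, {"linear": [0, 0, 0.001], "dr": [0, 0, 0], "jaw": 1}, {"linear": [0, 0, 0], "dr": [0, 0, 0], "jaw": 1}, {"linear": [0, 0, 0], "dr": [0, 0, 0], "jaw": 1}])

```text
time_s: 17.4
eef_pos: [0.5166, 0.0256, 0.0415]
tcp_rot: [-0.0, 0.992, -0.128, -0.0]
ft_force: [-0.5, 0.0, -1.8]
gripper_width: 0.0497
grasp_force: 30.0
```

move_arm(plan=[{"linear": [0, 0, 0.0008], "dr": [0, 0, 0], "jaw": 1}, {"linear": [0, 0, 0], "dr": [0, 0, 0], "jaw": 1}, {"linear": [0, 0, 0], "dr": [0, 0, 0], "jaw": 1}])

```text
time_s: 17.77
eef_pos: [0.5167, 0.0255, 0.0411]
tcp_rot: [0.0, 0.992, -0.128, 0.0]
ft_force: [-2.4, 0.7, 6.1]
gripper_width: 0.0497
grasp_force: 30.0
```

Contact. Release, rise and look.

move_arm(plan=[{"linear": [0, 0, 0], "dr": [0, 0, 0], "jaw": 0}, {"linear": [0, 0, 0], "dr": [0, 0, 0], "jaw": 0}, {"linear": [0, 0, 0], "dr": [0, 0, 0], "jaw": 0}, {"linear": [0, 0, -0.03], "dr": [0, 0, 0], "jaw": 0}, {"linear": [0, 0, -0.05], "dr": [0, 0, 0], "jaw": 0}, {"linear": [0, 0, -0.05], "dr": [0, 0, 0], "jaw": 0}, {"linear": [0, 0, 0], "dr": [0, 0, 0], "jaw": 0}, {"linear": [0, 0, 0], "dr": [0, 0, 0], "jaw": 0}])

```text
time_s: 18.77
eef_pos: [0.5161, 0.0256, 0.1699]
tcp_rot: [-0.0, 0.992, -0.128, -0.001]
ft_force: [0.4, -0.1, -0.1]
gripper_width: 0.0883
grasp_force: 0.0
```

Run:
```python
from h import *
s,c=snap("w6"); print(s["eef_pos"],yaw(s)); check(s,c,"red",.060)
```

```text
[0.51613993 0.02563357 0.16985302] -0.25685076918930017
red (290, 142, 61, 107) [0.51699323 0.02559443] [94.79615784 50.77381897] -0.2554044722315967 rel mm [[0.83503682 0.17987125]]
blue (291, 248, 59, 9) [0.45916119 0.04068019] [56.88743591  8.64822197] 1.314169596781008 rel mm [[-5.89319736e+01  1.06472573e-02]]
blue (288, 121, 67, 10) [0.57549957 0.00929657] [58.35427094  8.02456188] 1.3139253849090478 rel mm [[61.56330754 -0.65083052]]
```

View pics/w6.png

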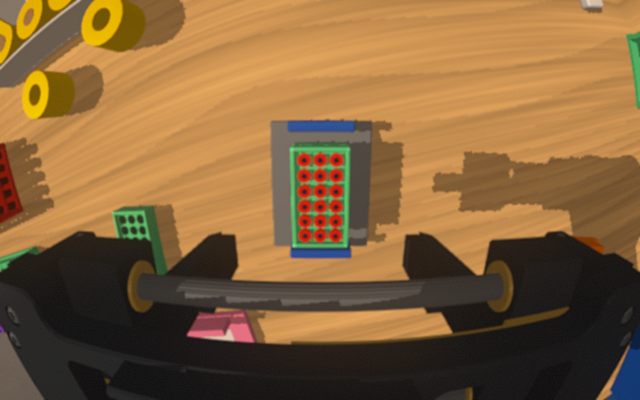

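The wrist view shows the red cassette at (320,195), square on the stack between the cheeks (rows 126 and 252). Next: press.

move_arm(plan=[{"linear": [0.0008, 0, 0], "dr": [0, 0, 0], "jaw": 1}, {"linear": [0, 0, 0.01], "dr": [0, 0, 0], "jaw": 1}, {"linear": [0, 0, 0.02], "dr": [0, 0, 0], "jaw": 1}, {"linear": [0, 0, 0.03], "dr": [0, 0, 0], "jaw": 1}, {"linear": [0, 0, 0.03], "dr": [0, 0, 0], "jaw": 1}, {"linear": [0, 0, 0.013], "dr": [0, 0, 0], "jaw": 1}, {"linear": [0, 0, 0], "dr": [0, 0, 0], "jaw": 1}, {"linear": [0, 0, 0], "dr": [0, 0, 0], "jaw": 1}])

```text
time_s: 19.82
eef_pos: [0.5179, 0.0253, 0.0686]
tcp_rot: [0.0, 0.992, -0.128, 0.001]
ft_force: [1.2, 1.1, -0.8]
gripper_width: 0.0102
grasp_force: 0.0
```

move_arm(plan=[{"linear": [0, 0, 0.002], "dr": [0, 0, 0], "jaw": 1}, {"linear": [0, 0, 0.001], "dr": [0, 0, 0], "jaw": 1}, {"linear": [0, 0, 0], "dr": [0, 0, 0], "jaw": 1}, {"linear": [0, 0, 0], "dr": [0, 0, 0], "jaw": 1}])

```text
time_s: 20.32
eef_pos: [0.5174, 0.0254, 0.0648]
tcp_rot: [-0.0, 0.992, -0.128, 0.0]
ft_force: [0.1, -0.0, -0.4]
gripper_width: 0.0004
grasp_force: 0.0
```

move_arm(plan=[{"linear": [0, 0, 0.003], "dr": [0, 0, 0], "jaw": 1}, {"linear": [0, 0, 0.001], "dr": [0, 0, 0], "jaw": 1}, {"linear": [0, 0, 0], "dr": [0, 0, 0], "jaw": 1}])

```text
time_s: 20.7
eef_pos: [0.5173, 0.0254, 0.0606]
tcp_rot: [-0.0, 0.992, -0.128, -0.0]
ft_force: [0.1, 0.0, -0.1]
gripper_width: 0.0
grasp_force: 0.0
```

move_arm(plan=[{"linear": [0, 0, 0.0007], "dr": [0, 0, 0], "jaw": 1}, {"linear": [0, 0, 0], "dr": [0, 0, 0], "jaw": 1}])

```text
time_s: 20.95
eef_pos: [0.5174, 0.0254, 0.0604]
tcp_rot: [0.0, 0.992, -0.128, 0.0]
ft_force: [-0.9, 1.0, 4.4]
gripper_width: 0.0003
grasp_force: 2.4
```

move_arm(plan=[{"linear": [0, 0, 0.0006], "dr": [0, 0, 0], "jaw": 1}, {"linear": [0, 0, 0], "dr": [0, 0, 0], "jaw": 1}, {"linear": [0, 0, 0], "dr": [0, 0, 0], "jaw": 1}, {"linear": [0, 0, 0], "dr": [0, 0, 0], "jaw": 1}, {"linear": [0, 0, 0], "dr": [0, 0, 0], "jaw": 1}, {"linear": [0, 0, 0], "dr": [0, 0, 0], "jaw": 1}])

```text
time_s: 21.7
eef_pos: [0.5175, 0.0254, 0.0604]
tcp_rot: [0.0, 0.992, -0.128, 0.0]
ft_force: [-5.1, 0.3, 11.9]
gripper_width: 0.0004
grasp_force: 5.7
```

move_arm(plan=[{"linear": [0, 0, -0.02], "dr": [0, 0, 0], "jaw": 1}, {"linear": [0, 0, -0.05], "dr": [0, 0, 0], "jaw": 1}, {"linear": [0, 0, -0.04], "dr": [0, 0, 0], "jaw": 1}, {"linear": [0, 0, 0], "dr": [0, 0, 0], "jaw": 0}, {"linear": [0, 0, 0], "dr": [0, 0, 0], "jaw": 0}, {"linear": [0, 0, 0], "dr": [0, 0, 0], "jaw": 0}])

```text
time_s: 22.45
eef_pos: [0.5168, 0.0254, 0.1682]
tcp_rot: [-0.0, 0.992, -0.128, -0.001]
ft_force: [0.6, 0.2, -0.3]
gripper_width: 0.0283
grasp_force: 0.0
```

Run:
```python
from h import *
from rig import robot
s,c=snap("w7"); print(s["eef_pos"],yaw(s)); check(s,c,"red",.060)
```

```text
[0.51683798 0.02542662 0.16817728] -0.25681671316869675
red (290, 143, 61, 107) [0.51713104 0.0255424 ] [94.4804306  52.18190384] -0.25641394344279117 rel mm [[0.25381885 0.18671577]]
blue (292, 250, 57, 9) [0.45850449 0.04081793] [54.59136963  8.63886642] 1.3154842662531256 rel mm [[-6.03298389e+01 -1.74034792e-03]]
blue (288, 122, 67, 10) [0.57531958 0.00931267] [58.0059166   8.12505531] 1.3128690420626679 rel mm [[60.65741453 -0.65919699]]
```

The stack did not move and lies centred between the cheeks, so I'm handing in.

```bash
python3 -c "
from rig import robot
print(robot.sign_off())"
```

```text
the job is handed in; nothing more can be done
None
```

The job is handed in: the purple cassette was placed in the grey cradle and pressed (about 13 N), then the red one was laid on top and pressed (about 12 N); both are let go, centred to about 1 mm by the wrist camera, and the empty cassette was not touched.

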